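# Press the mouthpiece home on the ratchet hand press

### The job

Press the black mouthpiece fully home onto the cartridge: with the pawl left in, wind the press knob clockwise, click by click, and stop as soon as the mouthpiece is felt to seat, because winding on more than about one click after that cracks the cartridge. Then pull the red pawl post back to free the ratchet, wind the knob all the way back to its stop, and leave the two loose cartridges lying on the press where they are.

Things in the scene. Friction and masses are not known exactly. Their poses are not given: they have to be found in the camera images.
- press: Ratchet hand press on a dark steel base plate 190 x 330 x 16 mm (centred 25 mm to +x, 30 mm to +y of the origin). Origin on the work surface under the knob's axis; z up; punch pushes to +y, pawl is drawn back to -y. White gearbox under the knob, 74 x 84 mm, 60 mm high. At +y a blue nest (up to 46 mm high) holds the amber cartridge with its black mouthpiece, 18 mm to -x of the axis.
- knob_grip (a point): Centre of the black square knob, on its vertical axis, 100 mm above the work surface; turns with the knob. Knob 30 x 30 mm across flats, from 80 to 114 mm height; flats along the press x and y axes when joint knob is 0. Below it a toothed steel ratchet wheel, 78 mm across, top at 72 mm. Grip two facing flats from above, fingertips above 76 mm.
- knob (a joint): Turn of the knob, rad: 0 = back at its stop, grows clockwise seen from above, driving the ram 12 mm per rad; end stop 3.6. A click every 0.314 rad. With the pawl in it cannot go back past the last click; let go under load it springs back to it. Turning free takes 0.03 to 0.1 N m; each newton at the mouthpiece adds 0.012 N m, so once seated the torque climbs about 0.09 N m a click.
- pawl_post (a point): Red upright post, 12 mm across, on the pawl carriage, 88 mm from the knob's axis towards the press -y. The point is on the post's axis at 97.5 mm height; the post's top is at 112 mm, the carriage's top (30 x 34 mm) at 69 mm. Pinch it across the press x direction and slide it along the press -y.
- pawl (a joint): Travel of the pawl carriage, m: 0 = pawl in the teeth, 0.012 = fully drawn back (away from the knob) to its end stop. Moves against about 4 N of friction and stays where it is left; beyond 0.008 the ratchet is free both ways.
- mouthpiece (a joint): How far the black mouthpiece is pressed on, m: starts at 0 to 0.003; 0.010 = fully home against the cartridge's shoulder. It slides on under a steady push against a stiff fit. The nest is clamped anywhere along its slot, so the free gap before the punch meets the mouthpiece is not known beforehand (2 to 19 mm).
- punch: Orange round punch head, 16 mm across, 40 mm above the work surface; origin at the centre of its front face. It sits on a cushion spring in the ram (2 N per mm), so it falls behind the ram by the load it carries.
- pod_a: Loose finished cartridge with black mouthpiece, 22 x 63 x 14 mm, lying on the press base plate on the +x side; origin under its amber part. Leave it alone.
- pod_b: Loose cartridge without mouthpiece, 22 x 45 x 14 mm, lying on the press base plate on the +x side beside the gearbox; origin under its centre. Leave it alone.

How it is judged:
On the way, in this order (a step that is already met when the one before it is completed fails the run):
1. the mouthpiece is home on the cartridge, pressed with the pawl in (value of joint mouthpiece above 0.0092 m and value of joint pawl below 0.003 m), for 0.2 s.
2. the pawl is drawn back and the ratchet is free (value of joint pawl above 0.008 m), for 0.2 s.
At the end, for the whole second after the job is handed in: The mouthpiece is home (within 0.8 mm of its end), the knob is wound back to within 0.15 rad of its stop and at rest, and the two loose cartridges on the press lie within 20 mm of where they were (value of joint mouthpiece above 0.0092 m and value of joint knob below 0.15 rad and velocity of joint knob below 0.05 rad/s and distance of each of pod_a, pod_b from where it was at the start of the episode below 0.02 m); the robot touches nothing.
It fails at once if the punch presses on the mouthpiece with more than 22 N (the cartridge cracks) (contact force between punch and anything else above 22 N).
It fails at once if a loose cartridge on the press is knocked more than 20 mm (distance of any of pod_a, pod_b from where it was at the start of the episode above 0.02 m).
It also fails if it takes over 72 s, if anything falls off the work surface, if the arm or the gripper's body presses on something with over 40 N, if the wrist force passes 120 N, or if a joint passes its speed limit or range.

### The arm

A 6-joint arm with a two-finger parallel gripper is mounted at the origin on the work surface. World frame = base frame: x ahead of the robot, y to its left, z up, the work surface at z = 0. Lengths are in m, angles in rad, forces in N, time in s.
With the tool pointing down it reaches from about 0.375 to 0.825 m from the base axis. Payload 5.5 kg.
Tool frame: the origin (TCP) lies between the finger pads; the fingertips stand bot.nose_length ahead of it and the grasp point (between the pads) lies 8 mm behind it (bot.nose_length is the distance from the TCP to the fingertips, in m); z points along the fingers, y is the line along which they close (so a half turn about z gives the same grasp; the last joint's range is limited). The gripper opens to 85 mm and grips with 20 to 120 N. Pads are 22 mm wide; open, the fingers measure 114 mm over their backs; the gripper's body (76 mm by 85 mm) begins 54 mm behind the grasp point. The pads swing forward as they close: fully open they stand 13 mm farther back than shut.
Start: joints at [-1.249, 0.314, -0.047, 1.21, 0, 1.571], TCP at [0.19, -0.569, 0.242] pointing down, gripper open.
Joint ranges: [-2.67, 2.67], [-0.69, 1.73], [-1.03, 1.25], [-2.08, 2.16], [-1.42, 1.45], [-3.14, 3.14]. Speed limits (rad/s): [2.39, 2.39, 3.01, 3.14, 3.14, 3.14].

### API

Orientations are given as a unit quaternion [w, x, y, z].
In Python, from rig import sensors, imaging, workorder, bot gives the robot as it stands.
- The arm moves only by the shell command python3 -m inch 'ROWS'. ROWS is text: rows parted by semicolons, each of 5 numbers parted by spaces: the closure, from -1 (fully open) to 1 (shut), then the shift along the tool's x, y, z in m, then the turn about the tool's z in rad. A call has 1 to 10 rows; each row is the pose to reach, as a shift and turn from the pose commanded when the call began, along the tool's axes at that moment; what a row does not reach only later rows make up. A row lasts 1/12 s, in which the tool goes at most 41.7 mm and 7.16 degrees, less where a joint would pass 70% of its speed; a pose out of reach is approached as far as the arm can. A call with a gripper value outside its range is refused whole. The fingers move at their own pace and stop on an object; the grip force is fixed at half the most. Time passes only in rows, so rows that repeat a pose let the fingers close. It gives the time, the measured TCP pose, the force, the opening and the grip force at its end, in the units of the state.
- sensors.observe(): the state, without advancing time (a new reading comes with each control period).
- imaging.grab_frame(name): name is "scene" or "top" or "wrist"; returns a dict with "img" (480x640x3 uint8, red, green, blue), "fx", "fy", "cx", "cy" (pixels), "cam_to_world" (4x4, takes a point from camera to world coordinates); the wrist camera has in their place "T_tool_cam" (4x4, takes a point from camera to tool coordinates, whose origin is the TCP and whose axes are the flange's). Camera axes: x right, y down, z forward; pixel columns grow to the right and rows downward; lengths in m; the calibration is good to about 2 mm. The wrist camera is an equidistant fisheye: a pixel r from the principal point sees the ray r / f radians off the axis. A picture is of the moment at which its call begins: read the wrist's pose just before it. There is no depth.
- workorder.close_job(): hands the job in; it is judged then, once.
The state is a dict: "time": time; "joint_pos": joint angles; "qd": joint speeds; "effort": joint torques, N m; "tcp_pos": TCP position; "tcp_rot": TCP orientation; "wrist_force": force on the tool from outside, world axes, zero at the start; "torque": the same for the moment, N m; "grip_width": finger opening in m; "finger_force": force on a finger pad.
Only numpy, scipy, OpenCV 4.12 (cv2) and the standard library are available. Lean on these libraries where they do the work, as an engineer would, in place of code of your own. Each camera call takes 0.05 s, during which the arm holds its last target. There are 200 camera calls.

## Working session

There is one attempt and no reset: what is moved stays moved. The work goes in short steps, Python scripts to look and compute and a shell command to move; the robot and the scene stay as the last step left them, time stands still between calls to the robot, and variables do not carry over. Pictures are saved under pics/ and viewed, at most 10 in all, crops included, and the job is handed in when it is done.

```bash
ls; mkdir -p pics
python3 - <<'E'
from rig import sensors, imaging, workorder, bot
import cv2,numpy as np,pickle
s=sensors.observe();print({k:np.round(v,4) for k,v in s.items()}, bot.nose_length)
d={}
for n in("scene","top"):
    f=imaging.grab_frame(n);d[n]=f;cv2.imwrite(f"pics/{n}0.png",f["img"][:,:,::-1]);print(n,f["fx"],f["fy"],f["cx"],f["cy"],np.round(f["cam_to_world"],4).tolist())
pickle.dump(d,open("f0.pkl","wb"))
E
```

```text
pics
{'time': np.float64(0.0), 'joint_pos': array([-1.249 ,  0.3142, -0.0481,  1.2102,  0.    ,  1.5708]), 'qd': array([ 0.0022,  0.0015,  0.0006,  0.0003, -0.0001, -0.0014]), 'effort': array([ 6.00000e-04, -5.39589e+01,  3.39749e+01,  1.90000e-02,
       -2.00000e-04,  0.00000e+00]), 'tcp_pos': array([ 0.1896, -0.5687,  0.2414]), 'tcp_rot': array([-8.000e-04,  9.871e-01,  1.602e-01, -1.000e-04]), 'wrist_force': array([-0.1226, -0.2251, -0.4845]), 'torque': array([-0.0166,  0.0318, -0.0042]), 'finger_force': np.float64(0.0), 'grip_width': np.float64(0.0851)} 0.011
scene 528.5308404435795 528.5308404435795 312.5064608732675 231.32611168861374 [[-0.4898, 0.7167, -0.4965, 0.9381], [0.8718, 0.3977, -0.2861, 0.2381], [-0.0076, -0.5729, -0.8196, 0.6423], [0.0, 0.0, 0.0, 1.0]]
top 480.864138067068 480.864138067068 310.64895872193864 239.35125707687882 [[-0.1503, -0.9647, 0.2165, 0.4525], [-0.9886, 0.147, -0.0313, 0.0734], [-0.0016, -0.2187, -0.9758, 0.7203], [0.0, 0.0, 0.0, 1.0]]
```

View pics/top0.png

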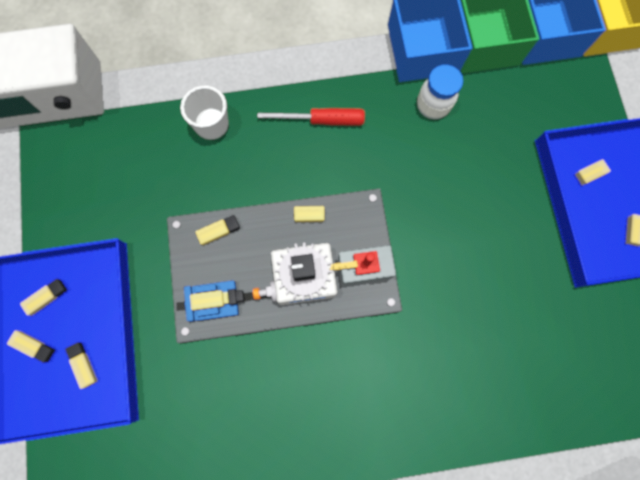

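View pics/scene0.png

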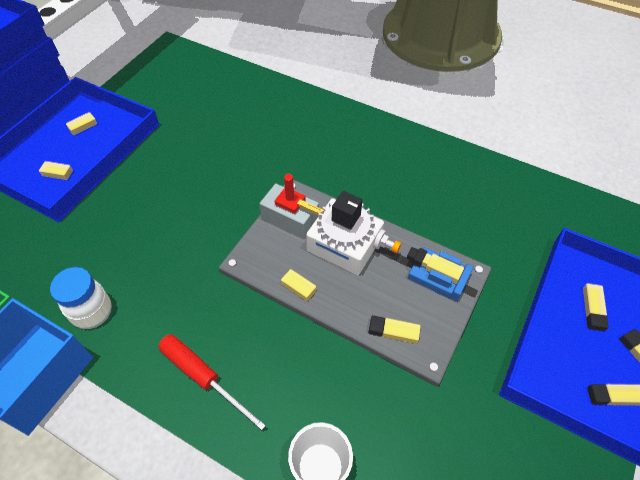

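The top view shows the press in the middle: knob about (303,267), red post about (367,260), nest at the left about (210,300). The scene view shows knob top about (348,203) and post top about (289,178). I'll enlarge both.

Run:
```python
import cv2,numpy as np
a=cv2.imread("pics/top0.png")[180:350,160:410];b=cv2.imread("pics/scene0.png")[160:300,240:440]
cv2.imwrite("pics/topc.png",cv2.resize(a,None,fx=3.2,fy=3.2,interpolation=cv2.INTER_CUBIC))
cv2.imwrite("pics/scenec.png",cv2.resize(b,None,fx=4,fy=4,interpolation=cv2.INTER_CUBIC))
```

```text
(no output)
```

View pics/topc.png

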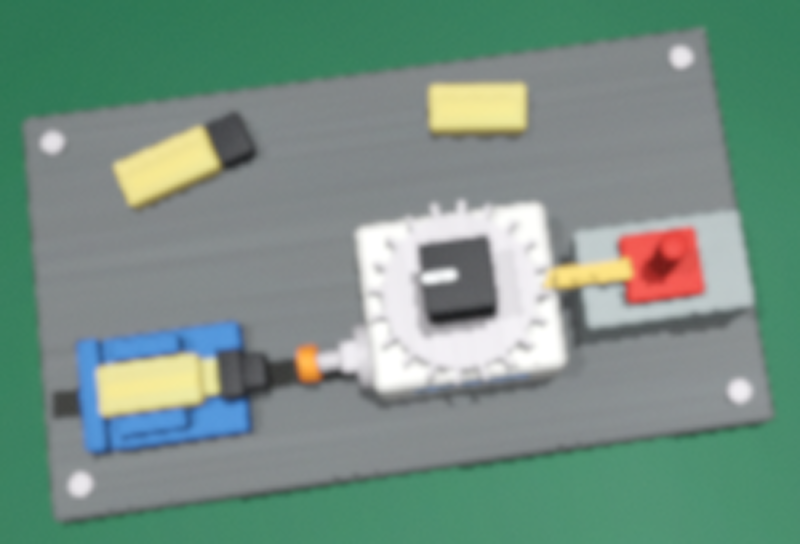

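View pics/scenec.png

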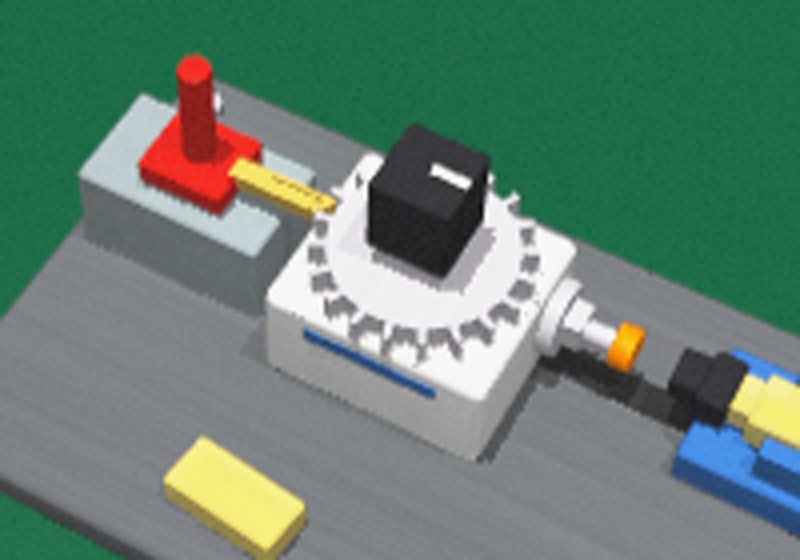

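Crop views: in the top crop the plate corners are at (24,121), (704,28), (772,418), (57,519), the knob top centre about (458,275), and the post top (676,245). In the scene crop the post top is at (195,69), the knob top centre (430,167), the punch face about (640,345), and the mouthpiece front about (680,375). Next I'll fit the press pose.

```bash
cat > h.py <<'E'
import numpy as np,pickle
from scipy.optimize import least_squares
from scipy.spatial.transform import Rotation as R
d=pickle.load(open("f0.pkl","rb"))
def proj(f,P):
    T=np.linalg.inv(f["cam_to_world"]);q=T[:3,:3]@P+T[:3,3];return np.array([f["cx"]+f["fx"]*q[0]/q[2],f["cy"]+f["fy"]*q[1]/q[2]])
def w(p,P):
    c,s=np.cos(p[2]),np.sin(p[2]);return np.array([p[0]+c*P[0]-s*P[1],p[1]+s*P[0]+c*P[1],P[2]])
def rot(q): return R.from_quat(np.roll(q,-1))
E
python3 - <<'E'
from h import *
t=lambda u,v:np.array([(u+.5)/3.2-.5+160,(v+.5)/3.2-.5+180]);s=lambda u,v:np.array([(u+.5)/4-.5+240,(v+.5)/4-.5+160])
O=[("top",t(24,121),(.12,.195,.016)),("top",t(704,28),(.12,-.135,.016)),("top",t(772,418),(-.07,-.135,.016)),("top",t(57,519),(-.07,.195,.016)),
("top",t(676,245),(0,-.088,.112)),("top",t(420,245),(.015,.015,.114)),("top",t(488,238),(.015,-.015,.114)),("scene",s(195,69),(0,-.088,.112)),("scene",s(430,167),(0,0,.114)),("scene",s(240+0,0)*0+np.array([232+0.,0]),None)]
O=O[:-1]
f=lambda p:np.concatenate([proj(d[n],w(p,np.array(P)))-m for n,m,P in O])
r=least_squares(f,[.45,.05,0],loss="soft_l1");print(r.x);print(np.round(r.fun.reshape(-1,2) if False else f(r.x).reshape(-1,2),1))
p=r.x;np.save("p.npy",p)
print("knob",w(p,np.array([0,0,.1])),"post",w(p,np.array([0,-.088,.0975])))
print("punch y candidates:",[(y,np.round((proj(d["scene"],w(p,np.array([-.018,y,.048])))-240*np.array([1,0])-160*np.array([0,1]))*4)) for y in(.06,.07,.08,.09,.1,.11)])
from rig import sensors
o=sensors.observe();print(rot(o["tcp_rot"]).as_matrix().round(3))
E
```

```text
[ 0.55474948  0.0688586  -0.00941963]
[[-1.3 -0.7]
 [ 0.6 -0.9]
 [ 1.9  0.5]
 [-1.5  1.8]
 [-0.2 -0. ]
 [-1.2 -0.6]
 [ 0.7 -1.6]
 [-0.1 -1.4]
 [ 0.2 -1.1]]
knob [0.55474948 0.0688586  0.1       ] post [ 0.55392057 -0.0191375   0.0975    ]
punch y candidates: [(0.06, array([602., 314.])), (0.07, array([629., 326.])), (0.08, array([656., 339.])), (0.09, array([683., 351.])), (0.1, array([711., 363.])), (0.11, array([739., 376.]))]
[[ 0.949  0.316 -0.   ]
 [ 0.316 -0.949  0.001]
 [-0.    -0.002 -1.   ]]
```

```bash
python3 -m inch '-1 .028 -.025 0 -.12;-1 .056 -.05 0 -.24;-1 .084 -.075 0 -.36;-1 .112 -.1 0 -.48;-1 .14 -.125 0 -.6;-1 .168 -.15 0 -.72;-1 .196 -.175 0 -.84;-1 .224 -.2 0 -.96;-1 .252 -.225 0 -1.08;-1 .28 -.25 0 -1.2'
cat >> h.py <<'E'
def go(P=None,yaw=None):
    from rig import sensors
    o=sensors.observe();M=rot(o["tcp_rot"]).as_matrix();a=np.arctan2(M[1,0],M[0,0])
    print("t",o["time"].round(2),"j",np.round(o["joint_pos"],3),"tcp",np.round(o["tcp_pos"],4),"yaw",a.round(3),"F",np.round(o["wrist_force"],2),"T",np.round(o["torque"],3),"w",o["grip_width"].round(4),"ff",o["finger_force"].round(1))
    if P is not None: print("shift",np.round(M.T@(np.array(P)-o["tcp_pos"]),4))
    if yaw is not None: print("turn",np.round((a-yaw+np.pi)%(2*np.pi)-np.pi,3))
E
python3 -c "
from h import *
go([.555,.069,.242],-1.5708-.0094)"
```

```text
time: 0.93
tcp_pos: [0.3766, -0.2417, 0.2421]
tcp_rot: [-0.0, 0.722, 0.692, 0.0]
wrist_force: [0.9, -0.6, 0.3]
grip_width: 0.0854
finger_force: 0.0Traceback (most recent call last):
  File "<string>", line 3, in <module>
    go([.555,.069,.242],-1.5708-.0094)
    ~~^^^^^^^^^^^^^^^^^^^^^^^^^^^^^^^^
  File "h.py", line 13, in go
    print("t",o["time"].round(2),"j",np.round(o["joint_pos"],3),"tcp",np.round(o["tcp_pos"],4),"yaw",a.round(3),"F",np.round(o["wrist_force"],2),"T",np.round(o["torque"],3),"w",o["grip_width"].round(4),"ff",o["finger_force"].round(1))
              ^^^^^^^^^^^^^^^
AttributeError: 'float' object has no attribute 'round'
```

```bash
sed -i -E 's/o\["(time|grip_width|finger_force)"\]\.round\(([0-9])\)/round(float(o["\1"]),\2)/g' h.py
python3 -c "
from h import *
go([.555,.069,.242],-1.5708-.0094)"
```

```text
t 0.93 j [-0.571  0.027 -0.392  1.152  0.     1.044] tcp [ 0.3766 -0.2417  0.2421] yaw 1.527 F [ 0.94 -0.64  0.27] T [-0.022 -0.03  -0.003] w 0.0854 ff 0.0
shift [3.181e-01 1.648e-01 2.000e-04]
turn 3.108
```

```bash
python3 -m inch '-1 .032 .0165 0 -.12;-1 .064 .033 0 -.24;-1 .095 .0495 0 -.36;-1 .127 .066 0 -.48;-1 .159 .0825 0 -.6;-1 .191 .099 0 -.72;-1 .223 .115 0 -.84;-1 .254 .132 0 -.96;-1 .286 .148 0 -1.08;-1 .318 .165 0 -1.2' >/dev/null; python3 -m inch '-1 0 0 0 -.12;-1 0 0 0 -.24;-1 0 0 0 -.36;-1 0 0 0 -.48;-1 0 0 0 -.6;-1 0 0 0 -.72;-1 0 0 0 -.84;-1 0 0 0 -.96;-1 0 0 0 -1.08;-1 0 0 0 -1.2'>/dev/null; python3 -m inch '-1 0 0 0 -.12;-1 0 0 0 -.24;-1 0 0 0 -.36;-1 0 0 0 -.48;-1 0 0 0 -.6;-1 0 0 0 -.72;-1 0 0 0 -.77;-1 0 0 0 -.77' >/dev/null
python3 - <<'E'
from h import *
from rig import imaging
import cv2
go([.5547,.0689,.2],-1.5708-.0094)
f=imaging.grab_frame("wrist");cv2.imwrite("pics/w1.png",f["img"][:,:,::-1]);print(f["fx"],f["cx"],f["cy"],f["T_tool_cam"].round(4).tolist())
pickle.dump(f,open("w1.pkl","wb"))
E
```

```text
t 3.27 j [ 0.118  0.24  -0.146  1.186  0.    -1.433] tcp [0.5564 0.066  0.2419] yaw -1.59 F [-0.04 -0.5  -0.28] T [-0.017 -0.001 -0.029] w 0.0856 ff 0.0
shift [-0.0028  0.0017  0.0419]
turn -0.01
371.64829954431775 318.83176368431276 240.81671443888018 [[0.0009, -0.9442, -0.3293, 0.0845], [1.0, 0.0012, -0.0007, 0.0021], [0.0011, -0.3293, 0.9442, -0.1304], [0.0, 0.0, 0.0, 1.0]]
```

View pics/w1.png

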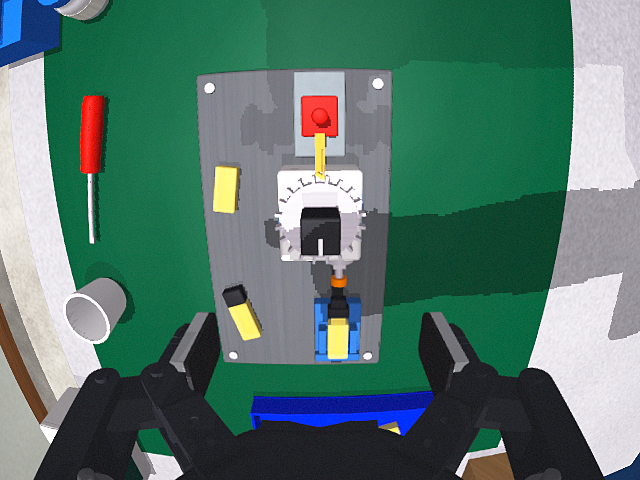

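The wrist view shows the press aligned with the gripper: post top about (320,115), knob about (320,240) with its mark towards the nest, and a clear gap between the punch (338,282) and the mouthpiece (339,300). I'll enlarge the knob area.

```bash
cat >> h.py <<'E'
def wray(f,u,v,z,o):
    x,y=u-f["cx"],v-f["cy"];r=np.hypot(x,y);th=r/f["fx"];c=np.array([x/r*np.sin(th),y/r*np.sin(th),np.cos(th)])
    T=f["T_tool_cam"];M=rot(o["tcp_rot"]).as_matrix();p=M@T[:3,3]+o["tcp_pos"];q=M@(T[:3,:3]@c)
    return p+q*(z-p[2])/q[2]
E
python3 - <<'E'
from h import *
from rig import sensors
import cv2
f=pickle.load(open("w1.pkl","rb"))
cv2.imwrite("pics/w1c.png",cv2.resize(f["img"][95:315,270:370,::-1],None,fx=2.7*2.2/2.2,fy=2.7,interpolation=cv2.INTER_CUBIC))
o=sensors.observe()
for n,u,v,z in(("post",320,115,.112),("knobBL",301,255,.114),("knobBR",340,255,.114),("knobTL",301,224,.114),("knobTR",340,224,.114)):print(n,wray(f,u,v,z,o).round(4))
E
```

```text
post [ 0.5519 -0.0192  0.112 ]
knobBL [0.5681 0.0826 0.114 ]
knobBR [0.539  0.0832 0.114 ]
knobTL [0.5672 0.0585 0.114 ]
knobTR [0.5389 0.0591 0.114 ]
```

View pics/w1c.png

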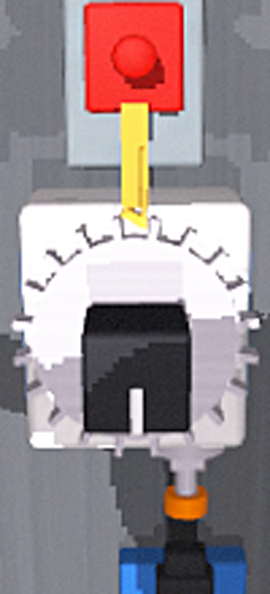

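```bash
python3 -m inch '-1 -.003 .0024 .03 -.01;-1 -.003 .0024 .06 -.01;-1 -.003 .0024 .09 -.01;-1 -.003 .0024 .11 -.01;-1 -.003 .0024 .13 -.01;-1 -.003 .0024 .14 -.01;-1 -.003 .0024 .15 -.01;-1 -.003 .0024 .151 -.01;-1 -.003 .0024 .151 -.01'>/dev/null
python3 -c "
from h import *
go([.554,.069,.091],-1.5708-.0094)"
```

```text
t 4.07 j [ 0.124  0.343 -0.369  0.859 -0.    -1.436] tcp [0.5545 0.0691 0.0914] yaw -1.582 F [-0.17 -0.49  0.36] T [ 0.027  0.001 -0.003] w 0.0854 ff 0.0
shift [0.0001 0.0005 0.0004]
turn -0.002
```

```bash
python3 -m inch '-.3 0 0 0 0;0 0 0 0 0;.3 0 0 0 0;1 0 0 0 0;1 0 0 0 0;1 0 0 0 0;1 0 0 0 0;1 0 0 0 0'>/dev/null
python3 -c "
from h import *
go()"
```

```text
t 4.73 j [ 0.124  0.342 -0.368  0.859 -0.    -1.436] tcp [0.5553 0.0692 0.0922] yaw -1.582 F [ 1.48 -1.16  4.78] T [-0.033 -0.012 -0.118] w 0.0293 ff 60.8
```

```bash
cat > s.py <<'E'
from h import *
from rig import sensors
o=sensors.observe();M=rot(o["tcp_rot"]).as_matrix();a=np.arctan2(M[1,0],M[0,0]);print("t",round(float(o["time"]),2),"turn",round((-1.582-a+.5)%6.283-.5,3),"F",np.round(o["wrist_force"],1),"Tz",round(float(o["torque"][2]),3),"w",round(float(o["grip_width"]),4))
E
python3 -m inch '1 0 0 0 .04;1 0 0 0 .08;1 0 0 0 .12;1 0 0 0 .16;1 0 0 0 .16'>/dev/null; python3 s.py
python3 -m inch '1 0 0 0 .04;1 0 0 0 .08;1 0 0 0 .12;1 0 0 0 .16;1 0 0 0 .16'>/dev/null; python3 s.py
python3 -m inch '1 0 0 0 .04;1 0 0 0 .08;1 0 0 0 .12;1 0 0 0 .16;1 0 0 0 .16'>/dev/null; python3 s.py
python3 -m inch '1 0 0 0 .04;1 0 0 0 .08;1 0 0 0 .12;1 0 0 0 .16;1 0 0 0 .16'>/dev/null; python3 s.py
```

```text
t 5.15 turn 0.161 F [ 1.9 -0.7  5.6] Tz -0.021 w 0.0294
t 5.57 turn 0.321 F [ 1.9 -0.6  6.3] Tz -0.015 w 0.0294
t 5.98 turn 0.481 F [ 2.7 -0.   5.5] Tz -0.004 w 0.0291
t 6.4 turn 0.641 F [ 1.6 -1.   4.9] Tz -0.045 w 0.0293
```

```bash
python3 -m inch '1 0 0 0 .04;1 0 0 0 .08;1 0 0 0 .12;1 0 0 0 .16'>/dev/null; python3 s.py
python3 -m inch '1 0 0 0 .02;1 0 0 0 .04;1 0 0 0 .06;1 0 0 0 .08'>/dev/null; python3 s.py
python3 -m inch '1 0 0 0 .02;1 0 0 0 .04;1 0 0 0 .06;1 0 0 0 .08'>/dev/null; python3 s.py
python3 -m inch '1 0 0 0 .02;1 0 0 0 .04;1 0 0 0 .06;1 0 0 0 .08'>/dev/null; python3 s.py
python3 -m inch '1 0 0 0 .02;1 0 0 0 .04;1 0 0 0 .06;1 0 0 0 .08'>/dev/null; python3 s.py
```

```text
t 6.73 turn 0.801 F [ 2.9 -0.4  4.3] Tz 0.18 w 0.0292
t 7.07 turn 0.88 F [ 3.3 -0.7  5.2] Tz 0.01 w 0.0291
t 7.4 turn 0.96 F [ 3.3 -0.5  5.6] Tz 0.005 w 0.0294
t 7.73 turn 1.04 F [ 3.4 -1.4  4.9] Tz 0.11 w 0.0292
t 8.07 turn 1.12 F [ 2.8 -1.9  5.4] Tz 0.113 w 0.0295
```

Run:
```python
from rig import imaging
import cv2,pickle
f=imaging.grab_frame("scene");pickle.dump(f,open("s2.pkl","wb"))
g=imaging.grab_frame("top")
a=cv2.resize(f["img"][180:300,320:440,::-1],None,fx=3.3,fy=3.3,interpolation=cv2.INTER_CUBIC)
b=cv2.resize(g["img"][240:360,180:300,::-1],None,fx=3.3,fy=3.3,interpolation=cv2.INTER_CUBIC)
cv2.imwrite("pics/c2.png",cv2.hconcat([a,b]))
```

```text
(no output)
```

View pics/c2.png

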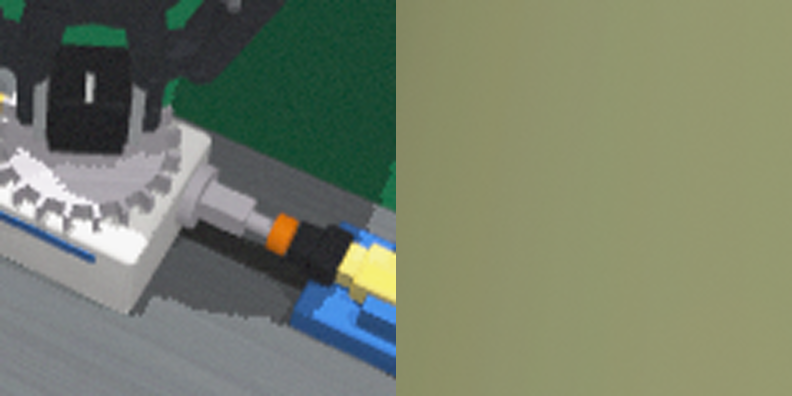

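Scene crop: the punch (orange, about (283,232)) has just about reached the black mouthpiece at 1.12 rad. The top camera is blocked. I'll track the orange centroid in the scene view along with the torque; the punch stops moving when the mouthpiece seats.

```bash
cat >> s.py <<'E'
import cv2,sys
from rig import imaging
f=imaging.grab_frame("scene");p=np.load("p.npy")
def cen(img):
    b=img[215:280,380:440].astype(float);W=np.clip(b[...,0]-b[...,2]-60,0,None)*(b[...,0]>1.45*b[...,1]);v,u=np.mgrid[215:280,380:440];return np.array([(W*u).sum(),(W*v).sum()])/W.sum(),W.sum()
g=proj(f,w(p,np.array([-.018,.1,.04])))-proj(f,w(p,np.array([-.018,.09,.04])));
c0,_=cen(d["scene"]["img"]);c,n=cen(f["img"]);print("   punch mm",round(float((c-c0)@g/(g@g)*10),2),"ram exp",round(((-1.582-a+.5)%6.283-.5)*12,2),"off",np.round((c-c0),2),"wt",round(n))
E
python3 s.py
python3 -m inch '1 0 0 0 .03;1 0 0 0 .06;1 0 0 0 .1'>/dev/null; python3 s.py
python3 -m inch '1 0 0 0 .03;1 0 0 0 .06;1 0 0 0 .1'>/dev/null; python3 s.py
python3 -m inch '1 0 0 0 .03;1 0 0 0 .06;1 0 0 0 .1'>/dev/null; python3 s.py
```

```text
t 8.17 turn 1.12 F [ 2.8 -1.5  6. ] Tz 0.059 w 0.0293
   punch mm 12.76 ram exp 13.44 off [9.11 3.06] wt 9090
t 8.47 turn 1.221 F [ 2.1 -1.   4.4] Tz 0.04 w 0.0291
   punch mm 13.66 ram exp 14.65 off [9.73 3.34] wt 8484
t 8.77 turn 1.321 F [ 3.1 -1.4  4.8] Tz 0.01 w 0.0291
   punch mm 13.65 ram exp 15.85 off [9.73 3.31] wt 8537
t 9.07 turn 1.42 F [ 2.4 -2.6  4.9] Tz 0.218 w 0.0291
   punch mm 13.67 ram exp 17.04 off [9.73 3.34] wt 8473
```

```bash
python3 -m inch '1 0 0 0 .03;1 0 0 0 .06;1 0 0 0 .1'>/dev/null; python3 s.py
python3 -m inch '1 0 0 0 .03;1 0 0 0 .06;1 0 0 0 .1'>/dev/null; python3 s.py
```

```text
t 9.37 turn 1.52 F [ 3.4 -2.1  5. ] Tz 0.093 w 0.0293
   punch mm 13.65 ram exp 18.25 off [9.72 3.34] wt 8473
t 9.67 turn 1.62 F [ 3.5 -2.3  5.4] Tz 0.142 w 0.029
   punch mm 13.65 ram exp 19.44 off [9.72 3.33] wt 8491
```

```bash
python3 -m inch '1 0 0 0 .025;1 0 0 0 .05'>/dev/null; python3 s.py
python3 -m inch '1 0 0 0 .025;1 0 0 0 .05'>/dev/null; python3 s.py
```

```text
t 9.88 turn 1.67 F [ 3.5 -2.2  4.7] Tz 0.274 w 0.0293
   punch mm 14.07 ram exp 20.04 off [10.02  3.45] wt 8335
t 10.1 turn 1.72 F [ 2.8 -2.2  4.6] Tz 0.287 w 0.0296
   punch mm 14.62 ram exp 20.64 off [10.38  3.64] wt 8338
```

```bash
python3 -m inch '1 0 0 0 .03;1 0 0 0 .06;1 0 0 0 .1'>/dev/null; python3 s.py
python3 -m inch '1 0 0 0 .03;1 0 0 0 .06;1 0 0 0 .1'>/dev/null; python3 s.py
python3 -m inch '1 0 0 0 .03;1 0 0 0 .06;1 0 0 0 .1'>/dev/null; python3 s.py
```

```text
t 10.4 turn 1.82 F [ 3.3 -2.9  6.2] Tz 0.206 w 0.0296
   punch mm 15.83 ram exp 21.85 off [11.22  3.98] wt 8446
t 10.7 turn 1.921 F [ 3.1 -4.3  6. ] Tz 0.16 w 0.0296
   punch mm 17.04 ram exp 23.05 off [12.03  4.39] wt 8346
t 11.0 turn 2.02 F [ 2.  -3.4  5.3] Tz 0.34 w 0.0294
   punch mm 18.24 ram exp 24.24 off [12.88  4.7 ] wt 8506
```

```bash
python3 -m inch '1 0 0 0 .03;1 0 0 0 .06;1 0 0 0 .1'>/dev/null; python3 s.py
python3 -m inch '1 0 0 0 .03;1 0 0 0 .06'>/dev/null; python3 s.py
python3 -m inch '1 0 0 0 .03;1 0 0 0 .06'>/dev/null; python3 s.py
```

```text
t 11.3 turn 2.12 F [ 2.8 -2.8  5.2] Tz 0.2 w 0.0296
   punch mm 19.45 ram exp 25.45 off [13.72  5.06] wt 8465
t 11.52 turn 2.181 F [ 2.4 -3.2  6. ] Tz 0.187 w 0.0294
   punch mm 20.16 ram exp 26.17 off [14.16  5.37] wt 8408
t 11.73 turn 2.241 F [ 3.7 -3.5  5.6] Tz 0.184 w 0.0295
   punch mm 20.73 ram exp 26.89 off [14.56  5.5 ] wt 8461
```

```bash
python3 -m inch '1 0 0 0 .03;1 0 0 0 .06'>/dev/null; python3 s.py
python3 -m inch '1 0 0 0 .03;1 0 0 0 .06'>/dev/null; python3 s.py
```

```text
t 11.95 turn 2.3 F [ 3.1 -3.4  6.3] Tz 0.275 w 0.0291
   punch mm 20.74 ram exp 27.6 off [14.57  5.51] wt 8488
t 12.17 turn 2.36 F [ 3.  -2.1  5.1] Tz 0.299 w 0.0293
   punch mm 20.74 ram exp 28.32 off [14.58  5.5 ] wt 8445
```

Seated: the punch has stayed at 20.74 mm over the last two steps while the load climbed about 3 N above the steady slide. I'll ease back to click 7 (2.2 rad), release and lift.

```bash
python3 -m inch '1 0 0 0 -.05;1 0 0 0 -.1;1 0 0 0 -.15;1 0 0 0 -.15'>/dev/null; python3 s.py
python3 -m inch '0 0 0 0 0;-1 0 0 0 0;-1 0 0 0 0;-1 0 0 0 0;-1 0 0 0 0;-1 0 0 0 0;-1 0 0 -.02 0;-1 0 0 -.04 0;-1 0 0 -.07 0;-1 0 0 -.07 0'>/dev/null; python3 s.py
python3 -c "
from h import *
p=np.load('p.npy');go([.553,-.019,.16],np.pi/2-.0094)"
```

```text
t 12.55 turn 2.207 F [ 3.2 -3.2  6.3] Tz 0.139 w 0.0295
   punch mm 20.75 ram exp 26.48 off [14.58  5.51] wt 8464
t 13.43 turn 2.209 F [1.7 0.6 0.5] Tz 0.009 w 0.0855
   punch mm 20.75 ram exp 26.51 off [14.58  5.51] wt 8470
t 13.48 j [ 0.124  0.279 -0.275  1.01   0.     0.774] tcp [0.5566 0.0695 0.1644] yaw 2.492 F [0.74 0.22 0.44] T [-0.028 -0.037 -0.078] w 0.0857 ff 0.0
shift [-0.0506 -0.0727  0.0043]
turn 0.93
```

```bash
python3 -m inch '-1 -.006 -.008 0 .1;-1 -.012 -.016 0 .2;-1 -.018 -.024 0 .3;-1 -.024 -.033 0 .4;-1 -.03 -.041 0 .5;-1 -.036 -.05 0 .62;-1 -.042 -.06 0 .74;-1 -.048 -.07 0 .86;-1 -.0506 -.0727 0 .93;-1 -.0506 -.0727 0 .93'>/dev/null
python3 - <<'E'
from h import *
from rig import imaging,sensors
import cv2
go([.553,-.019,.091],np.pi/2-.0094)
o=sensors.observe();f=imaging.grab_frame("wrist");pickle.dump((f,o),open("w2.pkl","wb"))
im=f["img"].astype(int);m=((im[...,0]>110)&(im[...,1]<60)&(im[...,2]<60)).astype(np.uint8)
print(cv2.connectedComponentsWithStats(m)[2:])
cv2.imwrite("pics/w2.png",f["img"][:,:,::-1])
E
```

```text
t 14.32 j [-0.037  0.269 -0.299  1.004 -0.     1.546] tcp [ 0.55   -0.0202  0.1602] yaw 1.559 F [-0.37  0.7  -0.19] T [-0.021  0.009  0.049] w 0.0854 ff 0.0
shift [0.0013 0.0031 0.0692]
turn -0.003
(array([[     0,      0,    640,    480, 302748],
       [   562,    182,     46,     91,   2007],
       [   303,    222,     47,     66,   2445]], dtype=int32), array([[317.69337865, 239.47866873],
       [584.71898356, 228.34379671],
       [325.49447853, 251.29897751]]))
```

View pics/w2.png

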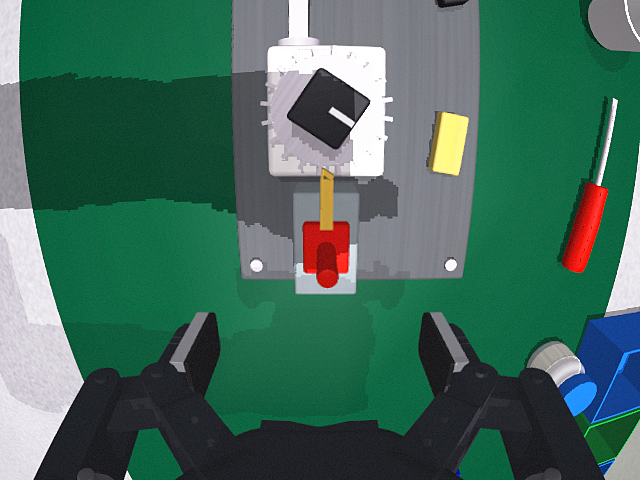

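The post top is at about (327,277), and the knob sits at about 2.2 rad with its mark pointing right and down. Next I'll locate the post from this picture.

Run:
```python
from h import *
f,o=pickle.load(open("w2.pkl","rb"))
print(wray(f,327,277,.112,o))
```

```text
[ 0.55241917 -0.01724751  0.112     ]
```

```bash
python3 -m inch '-1 .0017 .0027 .02 0;-1 .0017 .0027 .04 0;-1 .0017 .0027 .055 0;-1 .0017 .0027 .065 0;-1 .0017 .0027 .069 0;-1 .0017 .0027 .069 0'>/dev/null
python3 -m inch '0 0 0 0 0;.5 0 0 0 0;1 0 0 0 0;1 0 0 0 0;1 0 0 0 0;1 0 0 0 0;1 0 0 0 0;1 0 0 0 0'>/dev/null
python3 -c "
from h import *
go()"
python3 s.py
```

```text
t 15.53 j [-0.032  0.333 -0.379  0.857  0.     1.548] tcp [ 0.5543 -0.0177  0.0929] yaw 1.562 F [ 2.01 -0.44  1.59] T [ 0.036 -0.375 -0.006] w 0.0101 ff 58.5
t 15.53 turn 3.139 F [ 2.  -0.4  1.6] Tz -0.006 w 0.0101
   punch mm 21.08 ram exp 37.67 off [14.39  6.53] wt 5945
```

```bash
python3 -m inch '1 -.002 0 0 0;1 -.004 0 0 0;1 -.006 0 0 0;1 -.008 0 0 0;1 -.01 0 0 0;1 -.0112 0 0 0;1 -.0112 0 0 0;1 -.0112 0 0 0'>/dev/null
python3 -c "
from h import *
go()"
python3 s.py
```

```text
t 16.25 j [-0.052  0.334 -0.378  0.857  0.     1.527] tcp [ 0.5541 -0.029   0.0929] yaw 1.562 F [3.78 3.94 5.25] T [ 0.674 -0.644  0.091] w 0.0102 ff 58.9
t 16.25 turn 3.139 F [3.8 3.9 5.2] Tz 0.091 w 0.0102
   punch mm 21.12 ram exp 37.67 off [14.35  6.7 ] wt 5666
```

```bash
python3 -m inch '0 0 0 0 0;-1 0 0 0 0;-1 0 0 0 0;-1 0 0 0 0;-1 0 0 0 0;-1 0 0 -.02 0;-1 0 0 -.04 0;-1 0 0 -.07 0;-1 0 0 -.07 0'>/dev/null
python3 - <<'E'
from h import *
from rig import imaging,sensors
import cv2
go([.554,.069,.165],np.pi/2-.0094)
o=sensors.observe();f=imaging.grab_frame("wrist");pickle.dump((f,o),open("w3.pkl","wb"))
cv2.imwrite("pics/w3.png",cv2.resize(f["img"][40:300,220:440,::-1],None,fx=2.3,fy=2.3,interpolation=cv2.INTER_CUBIC))
E
python3 s.py
```

```text
t 17.05 j [-0.052  0.269 -0.282  1.013 -0.     1.528] tcp [ 0.5561 -0.0292  0.1673] yaw 1.562 F [1.48 0.48 0.46] T [-0.054 -0.113 -0.031] w 0.0853 ff 0.0
shift [ 0.0982 -0.003   0.0023]
turn 0.0
t 17.1 turn 3.139 F [ 1.  -0.7 -0.3] Tz -0.016 w 0.0855
   punch mm 21.05 ram exp 37.67 off [14.4   6.45] wt 5941
```

View pics/w3.png

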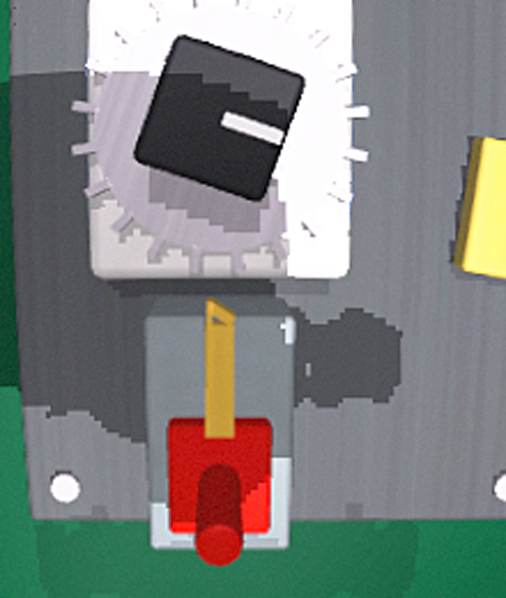

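The pawl is clear of the wheel, and the knob has unwound to about 1.88 rad (face edges tilted 17 to 18 degrees past 90). I'll check this with rays.

Run:
```python
from h import *
f,o=pickle.load(open("w3.pkl","rb"))
P=[wray(f,u/2.3+220,v/2.3+40,.114,o) for u,v in((135,158),(265,200),(303,78),(222,117),(281,134))]
for a,b in((0,1),(1,2),(3,4)):
    v=P[b]-P[a];print(np.hypot(*v[:2]).round(4),"dir cw from +y",np.degrees(np.arctan2(v[0],v[1])-.0094).round(1))
print(P[0],(P[0]+P[2])/2)
```

```text
0.029 dir cw from +y 108.5
0.0276 dir cw from +y 16.5
0.0129 dir cw from +y 106.0
[0.53586591 0.06037033 0.114     ] [0.5536131  0.06885523 0.114     ]
```

```bash
python3 -m inch '-1 .02 0 0 .06;-1 .04 -.001 0 .12;-1 .06 -.002 0 .18;-1 .08 -.002 0 .24;-1 .098 -.002 0 .3;-1 .098 -.002 .02 .3;-1 .098 -.002 .045 .3;-1 .098 -.002 .065 .3;-1 .098 -.002 .0755 .3;-1 .098 -.002 .0755 .3'>/dev/null
python3 -c "
from h import *
go([.5545,.069,.0915],1.5614-.3)"
```

```text
t 17.98 j [ 0.125  0.347 -0.384  0.846 -0.     2.004] tcp [0.5491 0.0687 0.0832] yaw 1.262 F [ 0.21  0.41 -1.07] T [ 0.013 -0.037  0.015] w 0.0853 ff 0.0
shift [ 0.0019  0.005  -0.0083]
turn 0.0
```

```bash
python3 -m inch '-1 .001 .0025 -.004 0;-1 .0019 .005 -.0085 0;-1 .0019 .005 -.0085 0'>/dev/null
python3 -c "
from h import *
go([.5545,.069,.0915],1.5614-.3)"
python3 -m inch '-.3 0 0 0 0;0 0 0 0 0;.3 0 0 0 0;1 0 0 0 0;1 0 0 0 0;1 0 0 0 0;1 0 0 0 0;1 0 0 0 0'>/dev/null
python3 -c "
from h import *
go()"
```

```text
t 18.23 j [ 0.124  0.343 -0.353  0.871 -0.     2.004] tcp [0.56   0.0695 0.0978] yaw 1.262 F [0.01 0.86 0.56] T [-0.014 -0.029 -0.024] w 0.0852 ff 0.0
shift [-0.0022 -0.0051  0.0063]
turn 0.0
t 18.9 j [ 1.240e-01  3.430e-01 -3.580e-01  8.720e-01  1.000e-03  2.004e+00] tcp [0.556  0.0697 0.0955] yaw 1.262 F [-5.39  0.45  5.45] T [ 0.204  0.941 -0.005] w 0.0289 ff 60.1
```

```bash
python3 -m inch '1 0 0 0 -.06;1 0 0 0 -.12;1 0 0 0 -.18;1 0 0 0 -.24;1 0 0 0 -.3;1 0 0 0 -.36;1 0 0 0 -.42;1 0 0 0 -.48;1 0 0 0 -.54;1 0 0 0 -.6'>/dev/null; python3 s.py
python3 -m inch '1 0 0 0 -.06;1 0 0 0 -.12;1 0 0 0 -.18;1 0 0 0 -.24;1 0 0 0 -.3;1 0 0 0 -.36;1 0 0 0 -.42;1 0 0 0 -.48;1 0 0 0 -.54;1 0 0 0 -.6'>/dev/null; python3 s.py
python3 -m inch '1 0 0 0 -.06;1 0 0 0 -.12;1 0 0 0 -.18;1 0 0 0 -.24;1 0 0 0 -.3;1 0 0 0 -.36;1 0 0 0 -.42;1 0 0 0 -.48;1 0 0 0 -.5;1 0 0 0 -.5'>/dev/null; python3 s.py
```

```text
t 19.73 turn 2.836 F [-8.4 -0.1  8.7] Tz -0.082 w 0.0291
   punch mm 14.57 ram exp 34.03 off [10.32  3.68] wt 9194
t 20.62 turn 2.236 F [-9.7 -1.3 10.3] Tz -0.063 w 0.0291
   punch mm 7.38 ram exp 26.83 off [5.42 1.44] wt 8904
t 21.5 turn 1.738 F [-10.6  -2.   11.1] Tz 0.019 w 0.0292
   punch mm 1.47 ram exp 20.86 off [ 1.4  -0.43] wt 9073
```

```bash
python3 -m inch '1 0 0 0 -.03;1 0 0 0 -.06;1 0 0 0 -.08;1 0 0 0 -.08'>/dev/null; python3 s.py
python3 -m inch '1 0 0 0 -.03;1 0 0 0 -.06;1 0 0 0 -.06'>/dev/null; python3 s.py
python3 -m inch '1 0 0 0 -.02;1 0 0 0 -.04;1 0 0 0 -.04'>/dev/null; python3 s.py
```

```text
t 21.88 turn 1.659 F [-10.5  -1.2  12.8] Tz -0.003 w 0.0294
   punch mm 0.61 ram exp 19.9 off [ 0.82 -0.72] wt 9028
t 22.18 turn 1.598 F [-9.8 -3.  11.5] Tz 0.001 w 0.029
   punch mm -0.16 ram exp 19.18 off [ 0.3  -0.96] wt 9160
t 22.48 turn 1.561 F [-9.6 -2.5 11.4] Tz -0.939 w 0.029
   punch mm -0.42 ram exp 18.73 off [ 0.12 -1.01] wt 8923
```

The stop is felt (-0.94 N m). I'll ease off, release, lift clear and check.

```bash
python3 -m inch '1 0 0 0 .015;0 0 0 0 .015;-1 0 0 0 .015;-1 0 0 0 .015;-1 0 0 0 .015;-1 0 0 0 .015;-1 0 0 -.02 .015;-1 0 0 -.05 .015;-1 0 0 -.09 .015;-1 0 0 -.09 .015'>/dev/null
python3 -m inch '-1 .0 .0 -.03 0;-1 0 0 -.06 0;-1 0 0 -.06 0;-1 0 0 -.06 0'>/dev/null; python3 s.py
python3 - <<'E'
from rig import imaging
import cv2
f=imaging.grab_frame("scene");g=imaging.grab_frame("wrist")
a=cv2.resize(f["img"][150:350,220:480,::-1],(400,308));b=cv2.resize(g["img"][100:370,160:510,::-1],(400,308))
cv2.imwrite("pics/end.png",cv2.hconcat([a,b]))
E
```

```text
t 23.7 turn 1.574 F [-0.5 -0.2 -0.4] Tz 0.017 w 0.0851
   punch mm -0.39 ram exp 18.89 off [ 0.13 -0.99] wt 9011
```

View pics/end.png

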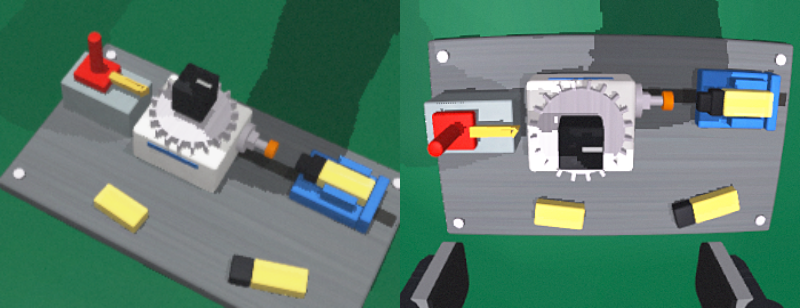

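The final pictures show the knob square at its stop with its mark towards the nest. The mouthpiece is against the cartridge shoulder, the pawl is drawn back, both loose cartridges are in place and the gripper is clear.

```bash
python3 -c "
from rig import workorder
print(workorder.close_job())"
```

```text
the job is handed in; nothing more can be done
None
```

The job is handed in, with no verdict shown: I stopped winding half a click after the mouthpiece was felt to seat, drew the pawl back, wound the knob to its stop and left both loose cartridges where they lay.

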